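Weigh the tin on the grill-shelf balance

ROBOT

A 6-joint arm with a two-finger parallel gripper is mounted at the origin on the work surface. World frame = base frame: x ahead of the robot, y to its left, z up, the work surface at z = 0. Lengths are in mm, angles in degrees, forces in N, time in s.
With the tool pointing down it reaches from about 350 to 850 mm from the base axis. Payload 8.1 kg.
Tool frame: the origin (TCP) lies midway between the tips of the shut fingers; the grasp point (between the pads) lies 19 mm behind it (hold_point_z is the distance from the TCP to the grasp point, in mm); z points along the fingers, y is the direction in which the jaws open and shut (so a half turn about z gives the same grasp; the last joint's range is limited). The gripper opens to 85 mm and grips with 20 to 120 N. Pads are 22 mm wide; open, the fingers measure 114 mm over their backs; the gripper's body (76 mm by 85 mm) begins 54 mm behind the grasp point. The pads swing forward as they close: fully open they stand 13 mm farther back than shut.
Start: joints at [-75.997, 7.471, 85.268, -0, 87.261, -4.893], TCP at [194.332, -567.662, 231.292] pointing down, gripper open.
Joint ranges: [-169.43, 169.43], [-51.17, 129.36], [1.28, 143.12], [-76.62, 256.62], [0, 156.53], [-152.29, 152.29]. Speed limits (degrees/s): [136.94, 136.94, 159.86, 180, 180, 180].

INTERFACE

Orientations are given as [roll, pitch, yaw] about the fixed x, y, z axes, in that order (R = Rz(yaw) Ry(pitch) Rx(roll)).
In Python, from bench import sense, snapshot, camera_params, hand_in, hold_point_z gives the robot as it stands.
- The arm moves only by the tool servo_tool, never from a script. Its argument "motion" is a list of rows, each a list of 7 numbers: the finger opening in mm, from 0 to 85.4, then the shift along the tool's x, y, z in mm, then the turn, a rotation vector about the tool's x, y, z in rad. A call has 1 to 10 rows; each row shifts and turns the pose as measured when the row begins, along the tool's axes as they then stand; what a row does not reach is not made up. A row lasts 1/10 s, in which the tool goes at most 50 mm and 8.59 degrees, less where a joint would pass 70% of its speed; a pose out of reach is approached as far as the arm can. A call with a gripper value outside its range is refused whole. The fingers move at their own pace and stop on an object; "force" is the grip in N (left out, the last holds). Time passes only in rows, so rows that do not move let the fingers close. It gives the time, the measured TCP pose, the force and the opening at its end, in the units of the state.
- sense(): the state, without advancing time (a new reading comes with each control period).
- snapshot(name): name is "side" or "top"; returns the picture (480x640x3 uint8, blue, green, red); there is no depth.
- camera_params(name): a dict with "fx", "fy", "cx", "cy" (pixels), "R" (3x3) and "t" (3): a world point X has camera coordinates R X + t. Camera axes: x right, y down, z forward; pixel columns grow to the right and rows downward; lengths in mm; the calibration is good to about 2 mm. A picture is of the moment at which its call begins. camera_params takes no time and is no camera call.
- hand_in(): hands the job in, once; it reports no verdict.
The state is a dict: "time": time; "joint_pos": joint angles; "qd": joint speeds; "joint_efforts": joint torques, N m; "tool_pos": TCP position; "tcp_rot": TCP orientation; "ft_force": force on the tool from outside, world axes, zero at the start; "wrist_torque": the same for the moment, N m; "finger_gap": finger opening in mm.
Only numpy, scipy, OpenCV 4.12 (cv2) and the standard library are available. Lean on these libraries where they do the work, as an engineer would, in place of code of your own. Each camera call takes 0.05 s, during which the arm holds its last target. There are 200 camera calls.

TASK

Weigh the green-banded tin that stands on the left pan of the balance: take the grinder that was left on the right pan and stand it upright clear of the balance, then stand on the right pan those of the three cylinder weights that bring the beam to rest level. Weights you do not need must stand upright off the balance; leave the tins and the crock where they are and knock nothing over.

Things in the scene. Friction and masses are not known exactly. Their poses are not given: they have to be found in the camera images.
- beam (a joint): tilt of the red balance beam (rad): 0 level, positive when the right pan is lower, negative when the left is lower; stops at +-0.28. Well damped, at rest within 1 s. It tilts 0.05 rad per 100 g of difference between the pans (a pan sinks or rises 6.75 mm per 100 g); empty it is level. One combination of the weights matches the tin to within about 10 g.
- pan_right_floor (a point): centre of the right pan's floor: round steel dish, floor 122 mm across, rim 6 mm above it. y points along the beam to the left pan, x across it, away from the robot. Stays horizontal; floor 90 mm above the shelf when the beam is level, up to 38 mm higher or lower. Takes two weights side by side, 36 mm either side of the centre along x. Starts with the grinder on it. Balance fixed to shelf.
- pan_left_floor (a point): centre of the left pan's floor, a dish like the right one, 270 mm from it along the beam; carries the tin to be weighed. The balance's foot between the pans is 160 mm (x) by 120 mm (y); its red pointer reaches 145 mm above the shelf. The rims are 136 mm across outside.
- grinder_center (a point): grinder, loose, upright, under 0.4 kg, 134 mm tall: wooden foot 48 mm diameter up to 40 mm, clear barrel 40 mm diameter up to 94 mm, steel turning knob 33 mm diameter from 94 to 134 mm (a flange of 41 mm under it); starts on the right pan within 25 mm of its centre. The point is on its axis 67 mm above its underside, z up.
- w100_center (a point): 100 g copper-coloured cylinder weight, loose, upright: body 34 mm diameter and 41 mm tall, with a plain black post 20 mm diameter and 34 mm tall on top on the same axis (grip it there), 75 mm tall in all; starts on the riser. The point is on its axis half-way up, 37.5 mm above its underside; z up.
- w160_center (a point): 160 g brass-coloured cylinder weight, loose, upright: body 40 mm diameter and 47 mm tall, with a plain black post 20 mm diameter and 34 mm tall on top on the same axis (grip it there), 81 mm tall in all; starts on the riser. The point is on its axis half-way up, 40.5 mm above its underside; z up.
- w320_center (a point): 320 g steel-coloured cylinder weight, loose, upright: body 50 mm diameter and 60 mm tall, with a plain black post 20 mm diameter and 34 mm tall on top on the same axis (grip it there), 94 mm tall in all; starts on the riser. The point is on its axis half-way up, 47 mm above its underside; z up.
- tin_a_center (a point): sealed tin with a green band and black lid, upright cylinder 68 mm diameter, 85 mm tall, smooth; the point is its centre (42.5 mm above its underside), z up. Three tins look alike but their contents differ and their weights are unknown; one (varying) stands on the left pan, the other two stand on the wooden riser. Not to be moved.
- tin_b_center (a point): sealed tin with a green band and black lid, upright cylinder 68 mm diameter, 85 mm tall, smooth; the point is its centre (42.5 mm above its underside), z up. Three tins look alike but their contents differ and their weights are unknown; one (varying) stands on the left pan, the other two stand on the wooden riser. Not to be moved.
- tin_c_center (a point): sealed tin with a green band and black lid, upright cylinder 68 mm diameter, 85 mm tall, smooth; the point is its centre (42.5 mm above its underside), z up. Three tins look alike but their contents differ and their weights are unknown; one (varying) stands on the left pan, the other two stand on the wooden riser. Not to be moved.
- riser: low wooden bench fixed on the shelf, right of the balance, carrying the weights and spare tins: 270 mm (its x) by 200 mm (its y), top 90 mm above the shelf; origin under its centre at shelf level, z up.
- crock_center (a point): empty white ceramic crock, upright, about 96 mm outer diameter, 120 mm tall, loose on the shelf in front of the balance; the point is its centre 60 mm above the shelf. Not to be moved.

How it is judged (in metres and radians):
At the end, for the whole second after the job is handed in: Beam at rest within 0.014 rad of level; grinder upright, axis over 85 mm from both pan centres; each weight upright, within 55 mm of the right pan's centre or over 80 mm from both pans' centres; tins upright, tins and crock within 30 mm of their starts (upright: within 0.1 rad) (value of joint beam between -0.014 and 0.014 rad and velocity of joint beam between -0.03 and 0.03 rad/s and angle between each of grinder_center, w100_center, w160_center, w320_center, tin_a_center, tin_b_center, tin_c_center's own z axis and vertical below 0.1 rad and height (world z) of grinder_center below 0.18 m and horizontal distance between grinder_center and pan_right_floor above 0.085 m and horizontal distance between grinder_center and pan_left_floor above 0.085 m and (horizontal distance between w100_center and pan_right_floor below 0.055 m or (horizontal distance between w100_center and pan_right_floor above 0.08 m and horizontal distance between w100_center and pan_left_floor above 0.08 m)) and (horizontal distance between w160_center and pan_right_floor below 0.055 m or (horizontal distance between w160_center and pan_right_floor above 0.08 m and horizontal distance between w160_center and pan_left_floor above 0.08 m)) and (horizontal distance between w320_center and pan_right_floor below 0.055 m or (horizontal distance between w320_center and pan_right_floor above 0.08 m and horizontal distance between w320_center and pan_left_floor above 0.08 m)) and distance of each of tin_a_center, tin_b_center, tin_c_center, crock_center from where it was at the start of the episode below 0.03 m); the robot touches nothing.
It fails at once if a tin is knocked over (angle between any of tin_a_center, tin_b_center, tin_c_center's own z axis and vertical above 0.5 rad).
It fails at once if a weight or the grinder is knocked over (angle between any of grinder_center, w100_center, w160_center, w320_center's own z axis and vertical above 0.9 rad).
It fails at once if the crock is shoved away or tipped (distance of crock_center from where it was at the start of the episode above 0.03 m or angle between crock_center's own z axis and vertical above 0.3 rad).
It also fails if it takes over 72 s, if anything falls off the work surface, if the arm or the gripper's body presses on something with over 40 N, if the wrist force passes 120 N, or if a joint passes its speed limit or range.

## Working session

There is one attempt and no reset: what is moved stays moved. The work goes in short steps, Python scripts to look and compute and a tool call to move; the robot and the scene stay as the last step left them, time stands still between calls to the robot, and variables do not carry over. Pictures are saved under pics/ and viewed, about 8 in all and at most 12, crops included, and the job is handed in when it is done.

Besides the shell and the picture viewer there is one more tool, called after "Emit:" as name(argument=value, ...) on one line, values as JSON. servo_tool: Moves the arm, as the interface text tells. Its arguments: {"type":"object","properties":{"motion":{"type":"array"},"force":{"type":"number"}},"required":["motion"]}

```bash
mkdir -p pics; python3 - <<'E'
from bench import *
import cv2
for n in("side","top"):
    cv2.imwrite(f"pics/{n}0.png",snapshot(n)); p=camera_params(n); print(n,p)
s=sense();print(s['time'],s['tool_pos'],s['tcp_rot'],s['finger_gap'],hold_point_z)
E
```

```text
side {'fx': 613.0212221444285, 'fy': 613.0212221444285, 'cx': 329.8828897060818, 'cy': 230.20032965258537, 'R': array([[-0.80692346, -0.59059072, -0.00878247],
       [-0.34352434,  0.48134876, -0.80640833],
       [ 0.4804847 , -0.64769281, -0.5912939 ]]), 't': array([ 400.59657553,  289.62055842, 1113.48613088])}
top {'fx': 494.87540379798463, 'fy': 494.87540379798463, 'cx': 319.3930358250016, 'cy': 240.1548870647947, 'R': array([[-0.02761761, -0.99948367,  0.01642138],
       [-0.99921093,  0.02713353, -0.02900502],
       [ 0.02854447, -0.01720947, -0.99944437]]), 't': array([-20.20424112, 501.31452337, 979.42005959])}
0.1 [ 194.18538812 -567.18141873  230.32910773] [-1.79904063e+02 -7.41909301e-03  1.88929816e+01] 85.5757307697528 18.700000000000003
```

View pics/side0.png

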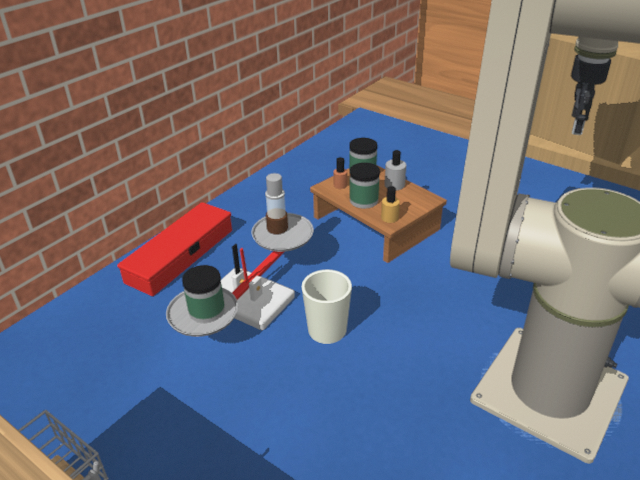

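View pics/top0.png

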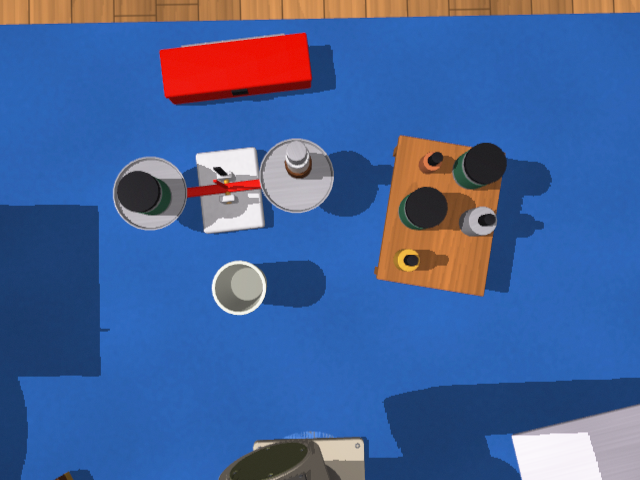

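The pictures show the grinder on the right pan at top(297,148)/side(274,180). The copper weight is at top(434,160), brass at (410,261) and steel at (485,220). The spare tins are at (481,165) and (424,208), and the crock at (239,288).

```bash
cat > h.py <<'E'
from bench import *
import cv2, numpy as np
P={n:camera_params(n) for n in("side","top")}
def ray(n,uv):
    p=P[n];R=np.array(p['R']);t=np.array(p['t'])
    d=R.T@np.array([(uv[0]-p['cx'])/p['fx'],(uv[1]-p['cy'])/p['fy'],1]);return -R.T@t,d/np.linalg.norm(d)
def plane(n,uv,z):
    o,d=ray(n,uv);return o+d*(z-o[2])/d[2]
def tri(a,b):
    A=np.zeros((3,3));v=np.zeros(3);L=[ray("side",a),ray("top",b)]
    for o,d in L:
        M=np.eye(3)-np.outer(d,d);A+=M;v+=M@o
    x=np.linalg.solve(A,v);return x,max(np.linalg.norm((np.eye(3)-np.outer(d,d))@(x-o)) for o,d in L)
def proj(n,X):
    p=P[n];c=np.array(p['R'])@np.array(X)+p['t'];return np.array([p['fx']*c[0]/c[2]+p['cx'],p['fy']*c[1]/c[2]+p['cy']])
def blob(mask,near,r=25):
    """centroid/area/bbox of the component nearest to 'near'"""
    n,l,s,c=cv2.connectedComponentsWithStats(mask.astype(np.uint8))
    k=[i for i in range(1,n) if s[i,4]>15]
    i=min(k,key=lambda i:np.hypot(*(c[i]-near)));return c[i],s[i]
def pan(img,near):
    """ellipse centre of the grey dish (filled hull)"""
    h=cv2.cvtColor(img,cv2.COLOR_BGR2HSV)
    return h
E
python3 - <<'E'
from h import *
im={n:cv2.imread(f"pics/{n}0.png") for n in P}
hs={n:cv2.cvtColor(im[n],cv2.COLOR_BGR2HSV) for n in P}
for w,s,t in(("w100",(340,165),(435,158)),("w160",(391,194),(410,261)),("w320",(396,158),(487,220))):
    r=[]
    for n,q in(("side",s),("top",t)):
        c,st=blob(im[n].max(2)<45,q);r.append(c);print(w,n,c.round(1),st)
    x,e=tri(*r);print(w,x.round(1),round(e,1))
# red beam + blue-less dish regions
out=[]
for n,(x,y,w,h) in(("side",(160,150,300,190)),("top",(105,125,410,180))):
    out.append(cv2.resize(im[n][y:y+h,x:x+w],None,fx=800/w,fy=800/w,interpolation=cv2.INTER_CUBIC))
cv2.imwrite("pics/z0.png",np.vstack(out)[:, :])
print(np.vstack(out).shape)
cv2.imwrite("pics/z0.png",cv2.resize(np.vstack(out),(800,int(800*np.vstack(out).shape[0]/800)))[:600])
E
```

```text
w100 side [340.  164.5] [337 158   7  14  94]
w100 top [434.7 158.6] [428 153  15  13 131]
w100 [ 633.4 -233.6  146.9] 1.7
w160 side [391. 194.] [387 187   8  15 102]
w160 top [410.3 259.4] [404 255  13  10 102]
w160 [ 460.3 -184.8  152.8] 1.1
w320 side [396.  157.5] [393 151   7  14  91]
w320 top [486.1 219.6] [478 214  17  12 151]
w320 [ 524.5 -312.1  165.7] 1.7
(858, 800, 3)
```

View pics/z0.png

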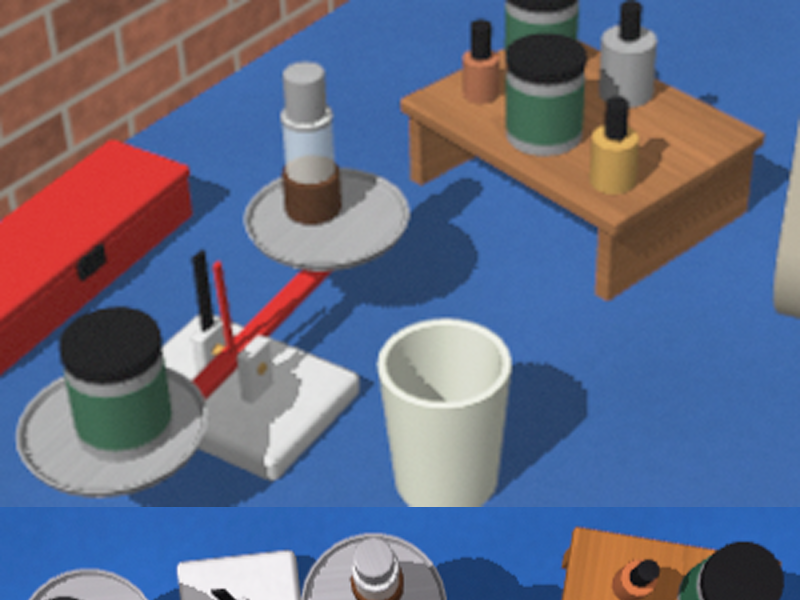

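```bash
python3 - <<'E'
from h import *
for k,a,b in(("panL",(202.2,310.5),(150.5,193)),("panR",(282.6,232.1),(296.8,175.3))):
    x,e=tri(a,b);print(k,x.round(1),round(e,1))
im=cv2.imread("pics/top0.png")
print(tri((274.4,177),(297,146)))
hs=cv2.cvtColor(im,cv2.COLOR_BGR2HSV)
m=(hs[...,1]<45)&(im.max(2)>90); m2=np.zeros_like(m); m2[135:160,280:315]=m[135:160,280:315]
print(im[150,282:314].tolist())
for k,n,z in(("tin1",(481,165),175),("tin2",(424,208),175)):
    c,s=blob(im.max(2)<45,n);print(k,c,s,plane("top",c,z).round(1))
print("crock",plane("top",(239,288),120),"redbox front-right",plane("top",(311,86),60))
E
```

```text
panL [594.6 276.6  80.2] 1.0
panR [618.6   6.2  94. ] 1.2
(array([ 6.40900066e+02, -2.91066785e-01,  2.24974203e+02]), np.float64(1.7503742098295791))
[[186, 181, 184], [186, 180, 185], [186, 180, 184], [187, 182, 186], [198, 193, 197], [199, 192, 197], [197, 189, 194], [196, 189, 193], [196, 189, 194], [196, 188, 193], [192, 186, 190], [194, 187, 191], [192, 185, 187], [193, 185, 190], [191, 184, 189], [190, 185, 188], [191, 184, 189], [191, 185, 189], [194, 187, 192], [194, 188, 191], [190, 183, 186], [189, 181, 186], [188, 181, 186], [180, 172, 177], [131, 125, 130], [131, 127, 130], [147, 143, 146], [187, 181, 186], [186, 180, 185], [187, 181, 185], [188, 180, 186], [188, 180, 186]]
tin1 [484.59114779 163.20255064] [ 464  143   42   42 1333] [ 617.  -310.8  175. ]
tin2 [425.72817764 207.12863706] [ 406  187   41   41 1306] [ 546.  -209.5  175. ]
crock [417.12813063 111.55076823 120.        ] redbox front-right [793.11653864 -25.15079576  60.        ]
```

```bash
python3 - <<'E'
from h import *
s=cv2.imread("pics/side0.png");t=cv2.imread("pics/top0.png")
def brown(i):
    h=cv2.cvtColor(i,cv2.COLOR_BGR2HSV);return (h[...,0]<20)&(h[...,1]>80)&(i.max(2)<130)
a,sa=blob(brown(s),(277,222));b,sb=blob(brown(t),(298,170));print(a,sa,b,sb,tri(a,b))
for z in(228,231):print(plane("side",(274.4,177.4),z),plane("top",(296.5,149),z))
c=np.hstack([cv2.resize(t[130:190,262:332],None,fx=6,fy=6,interpolation=cv2.INTER_CUBIC),cv2.resize(s[165:245,240:300],(270,360),interpolation=cv2.INTER_CUBIC)])
cv2.imwrite("pics/z1.png",c)
E
```

```text
[276.82781457 224.51655629] [266 213  22  21 302] [299.16993464 170.92156863] [285 158  27  20 153] (array([628.35660146,   4.58319687, 108.82174521]), np.float64(6.585075096327973))
[634.70241314   4.02998308 228.        ] [637.02378484   1.55420068 228.        ]
[631.34507134   7.69014433 231.        ] [636.37884763   1.48174161 231.        ]
```

View pics/z1.png

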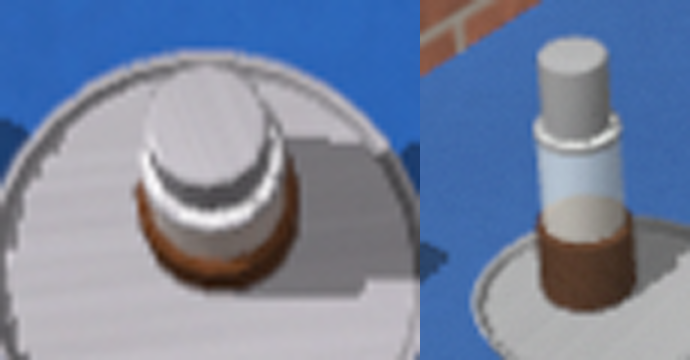

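The knob top is at about (634, 1), so I start the approach.

Emit:
servo_tool(motion=[[85,0,0,-20,0,0,0.11],[85,0,0,-20,0,0,0.11],[85,0,0,-20,0,0,0.11],[85,28,-35,0,0,0,0],[85,28,-35,0,0,0,0],[85,28,-35,0,0,0,0],[85,28,-35,0,0,0,0],[85,28,-35,0,0,0,0],[85,28,-35,0,0,0,0],[85,28,-35,0,0,0,0]], force=40)

```text
time: 1.1
tool_pos: [395.3, -318.5, 287.2]
tcp_rot: [-179.4, 0.3, -1.4]
ft_force: [-0.4, -1.1, -0.4]
finger_gap: 85.0
```

```bash
python3 - <<'E'
from h import *
print(tri((274.2,175.7),(296.7,150.8)), plane("top",(296.7,150.8),229))
E
```

```text
(array([634.78730905,   2.09033026, 230.89966653]), np.float64(1.4399550581683191)) [633.99040435   1.29359718 229.        ]
```

Emit:
servo_tool(motion=[[85,28,-38,0,-0.005,0,-0.02],[85,28,-38,0,0,0,0],[85,28,-38,0,0,0,0],[85,28,-38,0,0,0,0],[85,28,-38,0,0,0,0],[85,28,-38,0,0,0,0],[85,28,-38,0,0,0,0],[85,20,-27,0,0,0,0],[85,10,-12,0,0,0,0],[85,0,0,0,0,0,0]])

```text
time: 2.1
tool_pos: [630.5, 6.3, 282.4]
tcp_rot: [-179.5, 0.6, 0.2]
ft_force: [0.5, -0.4, 0.3]
finger_gap: 85.3
```

Emit:
servo_tool(motion=[[85,4,5,0,-0.009,0.01,0],[85,0,0,20,0,0,0],[85,0,0,25,0,0,0],[85,0,0,25,0,0,0],[85,0,0,18,0,0,0],[85,0,0,0,0,0,0]])

```text
time: 2.7
tool_pos: [633.0, -7.2, 192.0]
tcp_rot: [179.7, -0.1, -0.1]
ft_force: [0.2, 0.3, -0.2]
finger_gap: 84.9
```

Emit:
servo_tool(motion=[[85,1,-8,0,0.004,0,0],[85,0,0,0,0,0,0],[85,0,0,0,0,0,0]])

```text
time: 3.0
tool_pos: [634.5, -1.1, 194.9]
tcp_rot: [179.9, -0.3, -0.3]
ft_force: [0.9, -0.3, -0.6]
finger_gap: 85.1
```

```bash
python3 - <<'E'
from h import *
for _ in range(2):
    im=snapshot("side");s=sense();print(s['tool_pos'].round(1),s['tcp_rot'])
t=snapshot("top")
c=np.hstack([cv2.resize(im[110:260,190:340],(480,480)),cv2.resize(t[110:210,250:350],(320,320)).repeat(1,0) if 0 else cv2.resize(t[100:200,250:317],(320,480))])
cv2.imwrite("pics/z2.png",c)
E
```

```text
[634.7  -1.  195.1] [179.87451068  -0.30132275  -0.29904254]
[634.6  -0.9 194.9] [179.87381658  -0.29203953  -0.29024235]
```

View pics/z2.png

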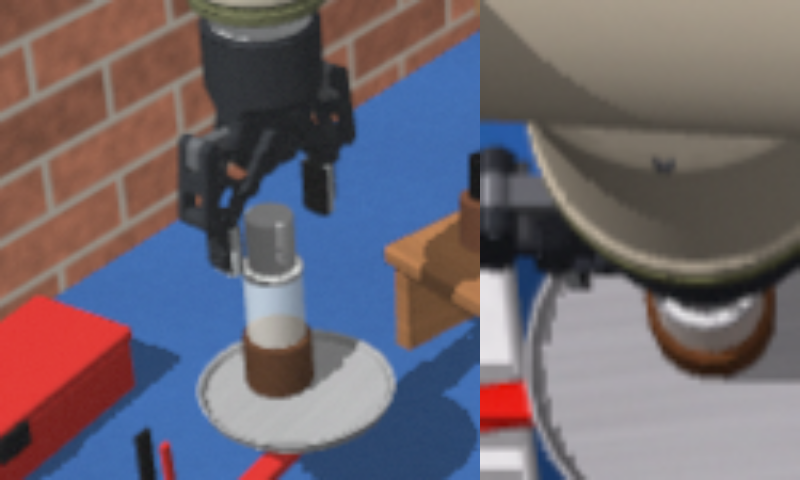

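The knob at crop (270,235) sits midway between the finger tips at (230,260) and (318,200), so I close on it and lift.

Emit:
servo_tool(motion=[[85,0,-2.5,5,0,0,0],[50,0,0,0,0,0,0],[30,0,0,0,0,0,0],[25,0,0,0,0,0,0],[25,0,0,0,0,0,0],[25,0,0,0,0,0,0],[25,0,0,0,0,0,0],[25,0,0,0,0,0,0],[25,0,0,0,0,0,0]], force=40)

```text
time: 4.05
tool_pos: [635.0, 2.2, 190.1]
tcp_rot: [179.9, -0.3, -0.2]
ft_force: [-0.5, 0.9, 0.9]
finger_gap: 31.7
```

Emit:
servo_tool(motion=[[25,0,0,-10,0,0,0],[25,0,0,-20,0,0,0],[25,0,0,-30,0,0,0],[25,0,0,-30,0,0,0],[25,-20,0,-10,0,0,0],[25,-35,4,0,0,0,0],[25,-35,5,0,0,0,0],[25,-35,5,0,0,0,0],[25,-30,5,0,0,0,0],[25,-15,2,0,0,0,0]])

```text
time: 5.05
tool_pos: [456.8, -18.4, 293.0]
tcp_rot: [179.9, 0.2, -0.2]
ft_force: [0.5, 0.1, -3.4]
finger_gap: 31.9
```

```bash
python3 - <<'E'
from h import *
cv2.imwrite("pics/side1.png",snapshot("side"));cv2.imwrite("pics/top1.png",snapshot("top"));s=sense();print(s['tool_pos'],s['ft_force'],s['finger_gap'])
E
```

```text
[457.30799294 -18.39678442 293.3198692 ] [-0.01335284 -0.36678189 -3.51578561] 32.58491108004229
```

View pics/side1.png

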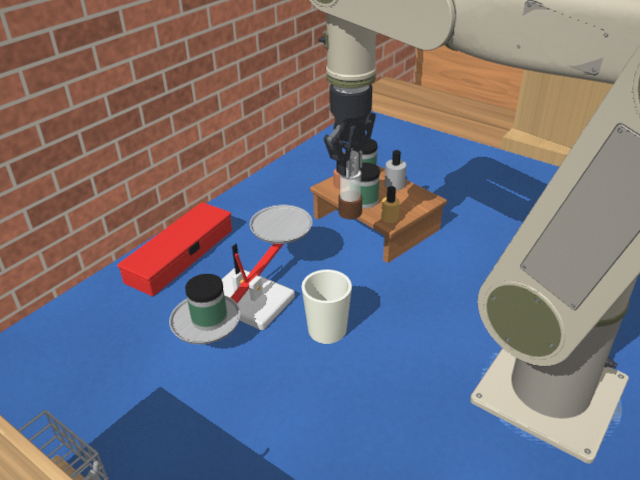

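The grinder hangs straight in the gripper and the left pan has dropped; I lower the grinder onto the shelf.

Emit:
servo_tool(motion=[[25,0,0,25,0,0,0],[25,0,0,30,0,0,0],[25,0,0,30,0,0,0],[25,0,0,30,0,0,0],[25,0,0,30,0,0,0],[25,0,0,25,0,0,0],[25,0,0,15,0,0,0],[25,0,0,6,0,0,0],[25,0,0,0,0,0,0],[25,0,0,0,0,0,0]])

```text
time: 6.15
tool_pos: [462.1, -18.9, 99.7]
tcp_rot: [179.8, -0.2, -0.3]
ft_force: [0.1, 0.1, -3.5]
finger_gap: 32.3
```

```bash
python3 - <<'E'
from h import *
# beam: pan rim ellipses from edges in both pictures, z difference calibrates tin mass
for k in(0,1):
  for n,rois in(("side",((160,270,245,345),(240,195,325,255))),("top",((105,145,195,240),(250,130,342,220)))):
    im=cv2.imread(f"pics/{n}{k}.png");h=cv2.cvtColor(im,cv2.COLOR_BGR2HSV)
    for r in rois:
        m=((h[...,1]<60)&(im.max(2)>100)).astype(np.uint8)
        q=np.zeros_like(m);q[r[1]:r[3],r[0]:r[2]]=m[r[1]:r[3],r[0]:r[2]]
        cs=cv2.findContours(q,cv2.RETR_EXTERNAL,cv2.CHAIN_APPROX_NONE)[0];c=max(cs,key=cv2.contourArea)
        e=cv2.fitEllipse(cv2.convexHull(c));print(k,n,np.round(e[0],1),np.round(e[1],1),round(e[2]),cv2.boundingRect(c))
E
```

```text
0 side [211.  303.7] [60.3 92. ] 67 (166, 270, 79, 67)
0 side [282.  231.2] [38.2 61.3] 85 (252, 216, 62, 36)
0 top [149.6 193.1] [73.  73.8] 78 (113, 157, 74, 73)
0 top [278.3 179.1] [ 81.1 113.5] 78 (250, 139, 84, 81)
1 side [211.8 307.9] [59.9 91.9] 53 (169, 270, 76, 74)
1 side [280.5 223.6] [37.9 62.2] 85 (250, 205, 62, 39)
1 top [155.1 194.4] [70.4 71.9] 21 (120, 159, 70, 72)
1 top [286.8 172.9] [76.7 92.4] 93 (250, 136, 83, 73)
```

```bash
python3 - <<'E'
from h import *
def lid(k,a,b):
    r=[]
    for n,q in(("side",a),("top",b)):
        c,s=blob(cv2.imread(f"pics/{n}{k}.png").max(2)<45,q);r.append(c);print(c.round(2),s,end=' ')
    x,e=tri(*r);print(x.round(1),round(e,1))
lid(0,(364,174),(425,207));lid(0,(363,150),(484,163));lid(0,(202,280),(140,191));lid(1,(205,287),(146,193))
s=sense();print(s['tool_pos'],s['ft_force'])
E
```

```text
[364.48 171.56] [350 163  30  18 434] [425.73 207.13] [ 406  187   41   41 1306] [ 547.8 -210.3  168. ] 1.5
[363.04 145.69] [350 138  27  16 351] [484.59 163.2 ] [ 464  143   42   42 1333] [ 619.6 -312.4  167.7] 1.7
[201.16 279.14] [183 266  37  28 818] [147.91 187.25] [131 172  30  40 481] [597.6 261.2 146.3] 3.3
[204.1  287.68] [186 274  37  28 789] [145.43 192.93] [ 125  174   42   39 1292] [587.8 267.8 135.4] 1.3
[462.07691284 -18.88236131  99.65602889] [ 0.08931343  0.12922319 -3.45281046]
```

Emit:
servo_tool(motion=[[25,0,0,3,0,0,0],[25,0,0,2,0,0,0],[25,0,0,1,0,0,0],[25,0,0,0,0,0,0]])

```text
time: 6.55
tool_pos: [464.9, -19.3, 96.8]
tcp_rot: [179.8, -0.6, -0.3]
ft_force: [0.3, -0.3, -3.3]
finger_gap: 32.1
```

Emit:
servo_tool(motion=[[25,0,0,1.5,0,-0.005,0],[25,0,0,1.5,0,0,0],[25,0,0,1,0,0,0],[25,0,0,0,0,0,0]])

```text
time: 6.95
tool_pos: [466.3, -19.5, 94.8]
tcp_rot: [179.8, -0.4, -0.3]
ft_force: [0.3, -0.5, -3.9]
finger_gap: 32.1
```

Emit:
servo_tool(motion=[[25,-0.5,0,1.5,0,-0.006,0],[25,-0.5,0,1.5,0,0,0],[25,0,0,1,0,0,0],[25,0,0,0,0,0,0]])

```text
time: 7.35
tool_pos: [467.7, -19.5, 94.7]
tcp_rot: [179.8, -0.3, -0.3]
ft_force: [-0.5, 0.2, -4.0]
finger_gap: 32.0
```

Emit:
servo_tool(motion=[[25,-2,0,3,0,0,0],[25,-1,0,2.5,0,0,0],[25,-1,0,1,0,0,0]])

```text
time: 7.65
tool_pos: [468.4, -19.7, 94.5]
tcp_rot: [179.7, -0.9, -0.3]
ft_force: [-0.9, 1.0, -1.2]
finger_gap: 32.3
```

Contact shows (vertical force going to -1.2 N), so I release the grinder and rise.

Emit:
servo_tool(motion=[[40,0,0,0,0,0,0],[60,0,0,0,0,0,0],[80,0,0,0,0,0,0],[80,0,0,0,0,0,0],[80,0,0,0,0,0,0],[80,0,0,-10,0,0,0],[80,0,0,-30,0,0,0],[80,0,0,-45,0,0,0],[80,0,0,-45,0,0,0],[60,0,0,-45,0,0,0]])

```text
time: 8.65
tool_pos: [460.6, -18.3, 268.2]
tcp_rot: [179.8, 0.0, -0.3]
ft_force: [0.2, 0.6, -0.0]
finger_gap: 67.3
```

Emit:
servo_tool(motion=[[45,8,38,0,0,0,0],[45,9,42,0,0,0,0],[45,9,42,0,0,0,0],[45,9,42,0,0,0,0],[45,9,42,0,0,0,0],[45,9,40,0,0,0,0],[45,8,32,0,0,0,0],[45,4,14,0,0,0,0],[45,0,0,0,0,0,0],[45,0,0,0,0,0,0]])

```text
time: 9.65
tool_pos: [531.0, -322.4, 290.5]
tcp_rot: [179.5, -1.3, -0.1]
ft_force: [-0.5, -0.7, 0.1]
finger_gap: 45.3
```

```bash
python3 - <<'E'
from h import *
i=snapshot("side");cv2.imwrite("pics/side2.png",i);s=sense();print(s['tool_pos'],s['tcp_rot'],s['finger_gap'])
E
```

```text
[ 530.94206827 -322.11196419  290.58683904] [ 1.79464122e+02 -1.32361662e+00 -5.44098466e-02] 44.91889610600792
```

View pics/side2.png

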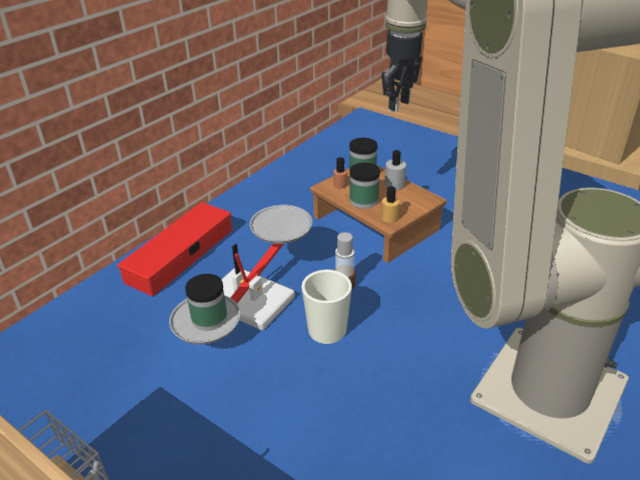

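The grinder stands upright on the shelf at (345,262), with the fingers above the steel weight. I centre over it and lower.

Emit:
servo_tool(motion=[[45,-6,-9,0,0.008,-0.02,0],[45,0,0,20,0,0,0],[45,0,0,30,0,0,0],[45,0,0,25,0,0,0],[45,0,0,10,0,0,0],[45,0,0,0,0,0,0],[45,0,0,0,0,0,0]])

```text
time: 10.4
tool_pos: [525.0, -303.5, 208.2]
tcp_rot: [180.0, -0.1, 0.4]
ft_force: [1.0, -1.2, 0.3]
finger_gap: 45.3
```

Emit:
servo_tool(motion=[[45,-0.5,8,5,0,0,0.007],[45,0,0,0,0,0,0],[45,0,0,0,0,0,0]])

```text
time: 10.7
tool_pos: [526.0, -312.8, 206.8]
tcp_rot: [179.8, -0.4, 0.0]
ft_force: [0.2, -0.2, -0.2]
finger_gap: 44.4
```

Emit:
servo_tool(motion=[[45,-1,0,15,0,0,0],[45,0,0,20,0,0,0],[45,0,0,12,0,0,0],[45,0,0,3,0,0,0],[45,0,0,0,0,0,0]])

```text
time: 11.2
tool_pos: [525.4, -314.0, 154.2]
tcp_rot: [179.7, -0.4, -0.1]
ft_force: [-0.0, 0.2, -0.0]
finger_gap: 45.0
```

Emit:
servo_tool(motion=[[45,0,-1.5,-3,0,-0.006,0],[25,0,0,-1,0,0,0],[15,0,0,0,0,0,0],[12,0,0,0,0,0,0],[12,0,0,0,0,0,0],[12,0,0,0,0,0,0],[12,0,0,0,0,0,0]], force=50)

```text
time: 11.9
tool_pos: [525.7, -312.3, 159.7]
tcp_rot: [179.7, -0.1, -0.0]
ft_force: [-0.3, -0.2, -1.5]
finger_gap: 18.4
```

Emit:
servo_tool(motion=[[12,0,0,-15,0,0,0],[12,0,0,-30,0,0,0],[12,0,0,-35,0,0,0],[12,0,0,-30,0,0,0],[12,0,0,-5,0,0,0],[12,0,0,0,0,0,0]])

```text
time: 12.5
tool_pos: [524.5, -311.1, 280.9]
tcp_rot: [179.8, -0.0, -0.1]
ft_force: [0.4, 0.4, -4.3]
finger_gap: 18.6
```

```bash
cat >> h.py <<'E'
def ell(n,img,r,sat=70,val=90):
    """ellipse through the outline points of the grey dish within roi r=(x0,y0,x1,y1), RANSAC by cv2 AMS + trimming"""
    h=cv2.cvtColor(img,cv2.COLOR_BGR2HSV)
    m=((h[...,1]<sat)&(img.max(2)>val)).astype(np.uint8);q=np.zeros_like(m)
    q[r[1]:r[3],r[0]:r[2]]=m[r[1]:r[3],r[0]:r[2]]
    c=max(cv2.findContours(q,cv2.RETR_EXTERNAL,cv2.CHAIN_APPROX_NONE)[0],key=cv2.contourArea)
    p=c[:,0].astype(np.float32);p=p[(p[:,0]>r[0])&(p[:,0]<r[2]-1)&(p[:,1]>r[1])&(p[:,1]<r[3]-1)]
    for _ in range(6):
        e=cv2.fitEllipse(p);a=np.radians(e[2]);d=p-e[0]
        u=np.hypot((d@[np.cos(a),np.sin(a)])/(e[1][0]/2),(d@[-np.sin(a),np.cos(a)])/(e[1][1]/2))
        k=abs(u-1)<.06
        if k.sum()<30:break
        p=p[k]
    return np.array(e[0]),e,len(p)
E
python3 - <<'E'
from h import *
i={n:snapshot(n) for n in("side","top")}
for n in i:cv2.imwrite(f"pics/{n}3.png",i[n])
s=sense();print(s['tool_pos'],s['tcp_rot'],s['ft_force'],s['finger_gap'])
for rs,rt in(((245,198,318,248),(263,125,345,220)),):
    a=ell("side",i["side"],rs);b=ell("top",i["top"],rt);print(a,b,tri(a[0],b[0]))
E
```

```text
[ 524.07713385 -310.82774202  279.29903015] [ 1.79832507e+02  8.19890641e-02 -5.11989356e-02] [ 0.65615435  0.08436054 -3.04814593] 18.18048030621756
(array([280.40304565, 223.58711243]), ((280.4030456542969, 223.5871124267578), (37.556705474853516, 61.43466567993164), 85.46675872802734), 143) (array([293.76165771, 173.39596558]), ((293.76165771484375, 173.39596557617188), (75.0684814453125, 76.17133331298828), 97.1727294921875), 170) (array([618.24994661,  11.11763067, 120.00048539]), np.float64(1.6455771160765111))
```

Emit:
servo_tool(motion=[[12,12,-30,0,0,0,0],[12,16,-42,0,0,0,0],[12,16,-42,0,0,0,0],[12,16,-42,0,0,0,0],[12,16,-42,0,0,0,0],[12,16,-42,0,0,0,0],[12,14,-36,0,0,0,0],[12,8,-18,0,0,0,0],[12,0,0,0,0,0,0],[12,0,0,0,0,0,0]])

```text
time: 13.6
tool_pos: [632.8, -4.6, 251.5]
tcp_rot: [-179.7, 2.1, -0.2]
ft_force: [0.8, -0.3, -4.2]
finger_gap: 18.1
```

Emit:
servo_tool(motion=[[12,8,-10,0,-0.005,0.02,0],[12,6,-7,0,0,0.012,0],[12,0,0,0,0,0,0],[12,0,0,0,0,0,0]])

```text
time: 14.0
tool_pos: [646.5, 10.7, 248.5]
tcp_rot: [179.9, 0.3, -0.5]
ft_force: [1.4, -0.5, -2.6]
finger_gap: 18.3
```

Emit:
servo_tool(motion=[[12,1.5,-1,15,0,0.004,-0.008],[12,0,0,18,0,0,0],[12,0,0,10,0,0,0],[12,0,0,5,0,0,0],[12,0,0,0,0,0,0]])

```text
time: 14.5
tool_pos: [648.8, 9.0, 201.5]
tcp_rot: [179.9, -0.2, -0.1]
ft_force: [-0.2, 0.5, -2.5]
finger_gap: 18.5
```

Emit:
servo_tool(motion=[[12,-0.5,-1,6,0,0,0],[12,0,0,8,0,0,0],[12,0,0,6,0,0,0],[12,0,0,5,0,0,0],[12,0,0,0,0,0,0],[12,0,0,0,0,0,0],[12,0,0,0,0,0,0],[12,0,0,0,0,0,0]])

```text
time: 15.3
tool_pos: [650.3, 9.1, 178.4]
tcp_rot: [179.8, -0.5, -0.2]
ft_force: [-1.0, -1.1, -1.3]
finger_gap: 18.3
```

```bash
python3 - <<'E'
from h import *
f=[]
for _ in range(4):
    i=snapshot("side");s=sense();f.append(s['ft_force'][2])
print(np.round(f,1),s['tool_pos'],s['tcp_rot'])
cv2.imwrite("pics/side4.png",i)
cv2.imwrite("pics/z4.png",cv2.resize(i[130:345,160:420],None,fx=3,fy=2.78))
E
```

```text
[-1.4 -0.2 -1.5 -0.9] [650.31192222   8.99618064 178.34162649] [ 1.79811446e+02 -4.82529827e-01 -1.75082530e-01]
```

View pics/z4.png

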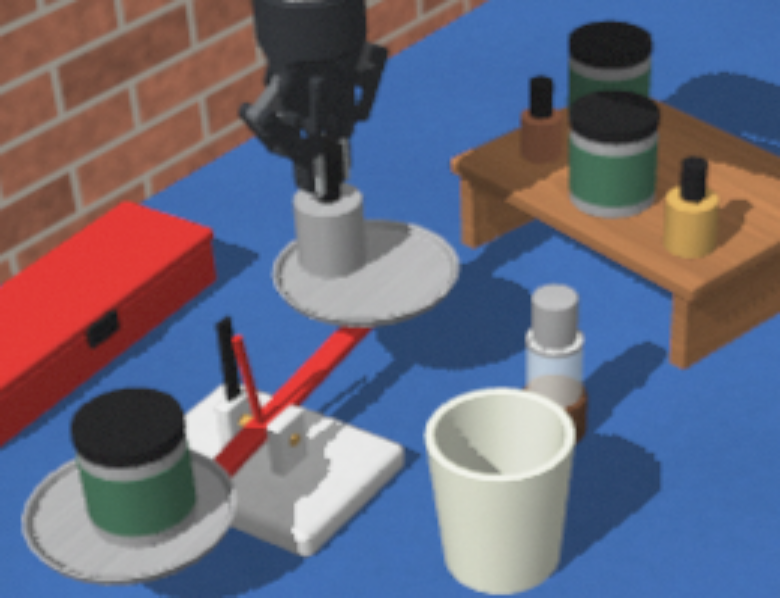

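The weight rests on the pan inside the rim, and the beam carries part of its load. I lower a bit more.

Emit:
servo_tool(motion=[[12,-2,0,5,0,-0.008,0],[12,-1,0,5,0,0,0],[12,0,0,3,0,0,0],[12,0,0,0,0,0,0],[12,0,0,0,0,0,0]])

```text
time: 16.0
tool_pos: [649.2, 8.5, 166.0]
tcp_rot: [179.8, -0.3, -0.2]
ft_force: [1.1, -1.8, 0.9]
finger_gap: 18.0
```

```bash
python3 - <<'E'
from h import *
f=[]
for _ in range(5):
    i=snapshot("top");s=sense();f.append(s['ft_force'][2])
print(np.round(f,1),np.mean(f),s['tool_pos'],s['tcp_rot'])
E
```

```text
[0.4 1.1 0.9 1.  1.5] 0.9743409094633027 [649.16342142   8.452793   166.16057477] [179.76094887  -0.29482943  -0.1870929 ]
```

Emit:
servo_tool(motion=[[12,0,0,-4,0,0,0],[12,0,0,-1,0,0,0],[12,0,0,0,0,0,0],[20,0,0,0,0,0,0],[30,0,0,0,0,0,0],[45,0,0,0,0,0,0],[45,0,0,0,0,0,0],[45,0,0,-20,0,0,0],[45,0,0,-35,0,0,0],[45,0,0,-40,0,0,0]])

```text
time: 17.25
tool_pos: [643.3, 10.1, 258.7]
tcp_rot: [179.9, 0.8, -0.2]
ft_force: [0.2, -0.3, 0.9]
finger_gap: 45.1
```

Emit:
servo_tool(motion=[[45,-10,10,-10,0,0,0],[45,-20,30,0,0,0,0],[45,-25,35,0,0,0,0],[45,-25,35,0,0,0,0],[45,-25,35,0,0,0,0],[45,-25,25,0,0,0,0],[45,-20,15,0,0,0,0],[45,-10,8,0,0,0,0],[45,0,0,0,0,0,0],[45,0,0,0,0,0,0]])

```text
time: 18.25
tool_pos: [478.2, -188.8, 275.6]
tcp_rot: [179.9, 0.2, -0.1]
ft_force: [-0.9, 0.2, 1.1]
finger_gap: 45.1
```

```bash
python3 - <<'E'
from h import *
i={n:snapshot(n) for n in("side","top")}
for n in i:cv2.imwrite(f"pics/{n}5.png",i[n])
s=sense();print(s['tool_pos'],s['tcp_rot'],s['finger_gap'])
def lid(a,b):
    r=[]
    for n,q in(("side",a),("top",b)):
        c,st=blob(i[n].max(2)<45,q);r.append(c);print(c.round(2),st,end=' ')
    x,e=tri(*r);print(x.round(1),round(e,1))
lid((203,282),(147,190)); lid((268,192),(298,150)); lid((391,194),(410,259))
a=i["side"][130:345,160:420];b=i["top"][120:300,105:445]
cv2.imwrite("pics/z5.png",np.hstack([cv2.resize(a,(400,331)),cv2.resize(b,(400,331))]))
E
```

```text
[ 478.61640283 -188.41372371  275.55566209] [ 1.79876149e+02  1.90051714e-01 -2.98084118e-03] 45.21743664049192
[201.47 280.18] [183 267  37  27 811] [140.34 191.11] [ 119  172   42   40 1269] [588.7 270.  154.9] 1.5
[269.1  197.45] [265 190   9  16 114] [293.48 149.68] [288 143  12  14 130] [648.4   8.6 175. ] 1.2
[390.96 194.01] [387 187   8  15 102] [424.2  216.54] [ 403  187   44   79 1685] [ 516.3 -235.1  104.6] 22.6
```

View pics/z5.png

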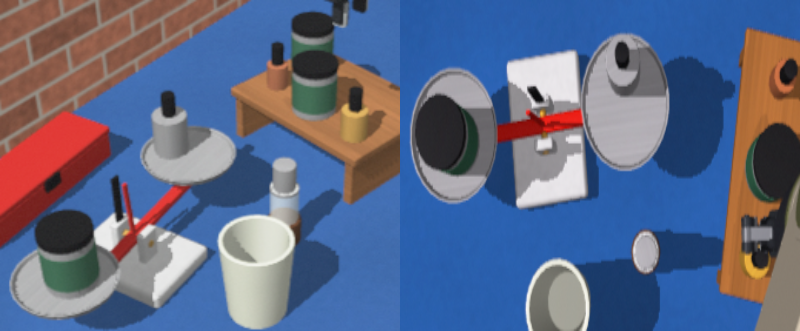

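The beam now sits about 160–165 g left-heavy, so the 160 g brass weight completes the match.

Emit:
servo_tool(motion=[[45,-17,-3.5,0,0,0,0],[45,0,0,20,0,0,0],[45,0,0,30,0,0,0],[45,0,0,15,0,0,0],[45,0,0,0,0,0,0],[45,0,0,0,0,0,0]])

```text
time: 18.95
tool_pos: [465.8, -180.6, 209.8]
tcp_rot: [179.9, 0.1, 0.5]
ft_force: [0.4, -0.5, 0.1]
finger_gap: 45.3
```

Emit:
servo_tool(motion=[[45,-6,4,3,0,0,0.008],[45,0,0,0,0,0,0],[45,0,0,0,0,0,0]])

```text
time: 19.25
tool_pos: [460.9, -185.4, 209.4]
tcp_rot: [179.8, -0.1, 0.0]
ft_force: [0.6, -0.7, 0.2]
finger_gap: 45.0
```

Emit:
servo_tool(motion=[[45,-1,0,15,0,0,0],[45,-1,0,22,0,0,0],[45,0,0,15,0,0,0],[45,0,0,5,0,0,0],[45,0,0,0,0,0,0]])

```text
time: 19.75
tool_pos: [459.6, -186.5, 150.0]
tcp_rot: [179.7, -0.3, -0.0]
ft_force: [-0.2, 0.6, -0.3]
finger_gap: 45.0
```

Emit:
servo_tool(motion=[[45,0.5,-1.5,3,0,-0.005,0],[25,0,0,0,0,0,0],[15,0,0,0,0,0,0],[12,0,0,0,0,0,0],[12,0,0,0,0,0,0],[12,0,0,0,0,0,0],[12,0,0,0,0,0,0]], force=50)

```text
time: 20.45
tool_pos: [461.2, -185.4, 148.8]
tcp_rot: [179.6, -0.1, -0.0]
ft_force: [0.1, 0.4, -1.3]
finger_gap: 18.3
```

Emit:
servo_tool(motion=[[12,0,0,-15,0,0,0],[12,0,0,-30,0,0,0],[12,0,0,-35,0,0,0],[12,10,-15,-10,0,0,0],[12,22,-36,0,0,0,0],[12,22,-36,0,0,0,0],[12,22,-36,0,0,0,0],[12,18,-26,0,0,0,0],[12,8,-12,0,0,0,0],[12,0,0,0,0,0,0]])

```text
time: 21.45
tool_pos: [567.8, -19.2, 253.8]
tcp_rot: [179.5, -0.6, -0.3]
ft_force: [-0.1, -0.7, -2.4]
finger_gap: 18.1
```

Emit:
servo_tool(motion=[[12,8,-13,0,0.008,-0.01,0],[12,4,-6,10,0,0,0],[12,0,0,18,0,0,0],[12,0,0,15,0,0,0],[12,0,0,8,0,0,0],[12,0,0,0,0,0,0],[12,0,0,0,0,0,0]])

```text
time: 22.15
tool_pos: [578.3, -5.2, 201.0]
tcp_rot: [179.8, -0.0, -0.5]
ft_force: [0.1, -0.5, -1.1]
finger_gap: 18.0
```

Emit:
servo_tool(motion=[[12,5,-8.5,0,0,0,-0.008],[12,0,0,0,0,0,0],[12,0,0,10,0,0,0],[12,0,0,12,0,0,0],[12,0,0,5,0,0,0],[12,0,0,0,0,0,0],[12,0,0,0,0,0,0]])

```text
time: 22.85
tool_pos: [584.6, 3.8, 173.1]
tcp_rot: [179.8, -0.2, 0.0]
ft_force: [0.0, -0.7, -1.6]
finger_gap: 18.2
```

```bash
python3 - <<'E'
from h import *
f=[]
for _ in range(4):
    i=snapshot("side");s=sense();f.append(s['ft_force'][2])
print(np.round(f,1),s['tool_pos'],s['tcp_rot'])
cv2.imwrite("pics/z6.png",cv2.resize(i[130:345,160:420],None,fx=3,fy=2.78))
E
```

```text
[-2.  -2.1 -1.4 -1.6] [585.12082627   3.70333609 173.97037974] [ 1.79787065e+02 -2.36637104e-01  4.84212979e-02]
```

View pics/z6.png

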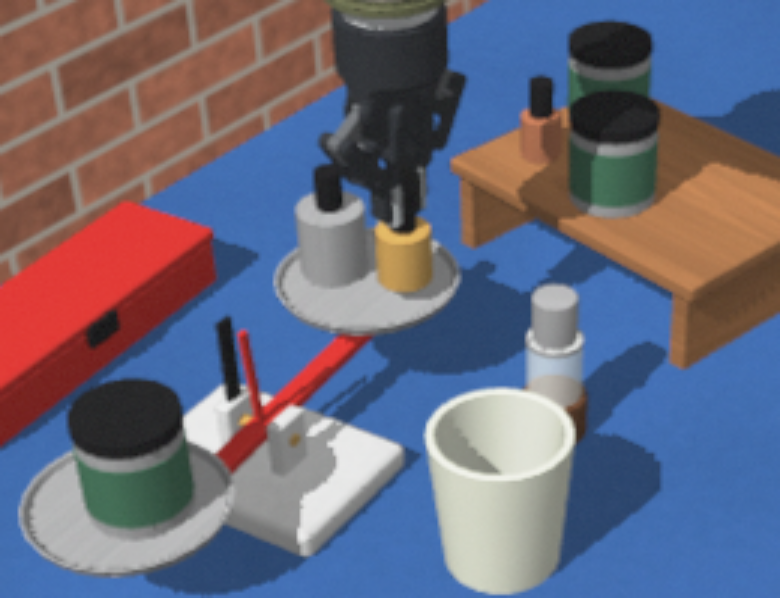

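The brass weight hangs a little above the pan floor, between the steel weight and the rim; I lower it on.

Emit:
servo_tool(motion=[[12,-2,0,6,0,0,0],[12,-1,0,7,0,0,0],[12,0,0,6,0,0,0],[12,0,0,5,0,0,0],[12,0,0,3,0,0,0],[12,0,0,0,0,0,0],[12,0,0,0,0,0,0],[12,0,0,0,0,0,0]])

```text
time: 23.85
tool_pos: [583.3, 3.3, 146.2]
tcp_rot: [179.8, -0.4, 0.0]
ft_force: [0.5, -0.7, 0.0]
finger_gap: 18.3
```

```bash
python3 - <<'E'
from h import *
f=[]
for _ in range(6):
    i=snapshot("top");s=sense();f.append(s['ft_force'][2])
print(np.round(f,1),np.mean(f),s['tool_pos'],s['tcp_rot'])
E
```

```text
[-0.3 -0.1 -0.  -0.4  1.  -0. ] 0.02858329506155145 [583.24729806   3.24969813 146.17823774] [ 1.79761566e+02 -4.36230551e-01  3.41244790e-02]
```

Emit:
servo_tool(motion=[[12,0,0,-2,0,0,0],[12,0,0,0,0,0,0],[20,0,0,0,0,0,0],[30,0,0,0,0,0,0],[45,0,0,0,0,0,0],[45,0,0,0,0,0,0],[45,0,0,-20,0,0,0],[45,0,0,-35,0,0,0],[45,0,0,-40,0,0,0],[45,0,0,-40,0,0,0]])

```text
time: 25.15
tool_pos: [577.5, 4.3, 277.9]
tcp_rot: [179.9, 0.5, 0.0]
ft_force: [0.7, 0.3, -0.1]
finger_gap: 45.2
```

Emit:
servo_tool(motion=[[45,-10,15,0,0,0,0],[45,-15,40,0,0,0,0],[45,-15,45,0,0,0,0],[45,-15,45,0,0,0,0],[45,-15,45,0,0,0,0],[45,-15,45,0,0,0,0],[45,-10,30,0,0,0,0],[45,-5,10,0,0,0,0],[45,0,0,0,0,0,0],[45,0,0,0,0,0,0]])

```text
time: 26.15
tool_pos: [476.6, -280.0, 286.0]
tcp_rot: [179.8, -0.3, 0.2]
ft_force: [-0.5, -0.1, 0.4]
finger_gap: 44.9
```

```bash
python3 - <<'E'
from h import *
i={n:snapshot(n) for n in("side","top")}
for n in i:cv2.imwrite(f"pics/{n}7.png",i[n])
s=sense();print(s['time'],s['tool_pos'],s['ft_force'])
def lid(k,a,b,dark=45):
    r=[]
    for n,q in(("side",a),("top",b)):
        c,st=blob(i[n].max(2)<dark,q);r.append(c);print(k,c.round(1),st,end=' ')
    x,e=tri(*r);print(x.round(1),round(e,1))
lid("tinL",(201,277),(138,190)); lid("320",(269,197),(296,149)); lid("160",(294,213),(296,192)); lid("tin2",(364,172),(425,207));lid("100",(340,165),(434,158))
a=i["side"][130:345,160:420];b=i["top"][120:310,105:445]
cv2.imwrite("pics/z7.png",np.hstack([cv2.resize(a,(400,331)),cv2.resize(b,(400,331))]))
E
```

```text
26.25 [ 476.98181335 -279.40409027  286.03946032] [0.34123482 0.44930913 0.35203426]
tinL [200.6 275.9] [182 263  38  27 818] tinL [144.3 186.7] [125 171  34  41 647] [596.4 263.2 156.4] 2.3
320 [269.4 201.5] [266 194   8  16 114] 320 [293.9 151.1] [289 145  11  13 118] [648.4   8.4 164.3] 1.4
160 [294.6 215.2] [291 208   8  16 117] 160 [298.1 190.6] [293 185  11  12  97] [583.2   3.4 152.1] 1.4
tin2 [364.4 171.6] [350 163  29  18 428] tin2 [425.8 207.2] [ 406  187   41   42 1309] [ 547.8 -210.3  167.8] 1.6
100 [340.  164.5] [337 158   7  14  94] 100 [434.7 158.7] [428 153  15  13 132] [ 633.3 -233.6  146.9] 1.8
```

View pics/z7.png

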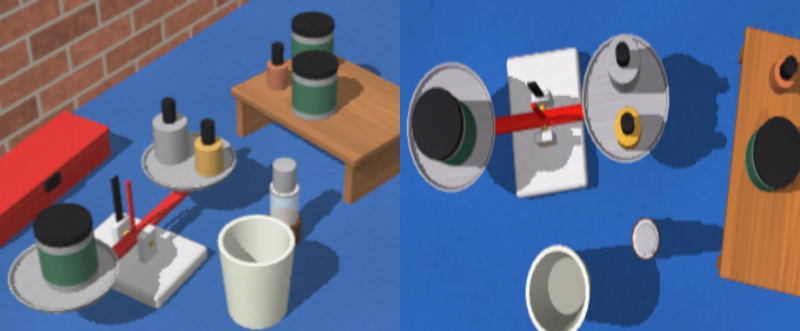

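```bash
python3 - <<'E'
from h import *
i={n:cv2.imread(f"pics/{n}7.png") for n in P}
for d in(55,65,75):
    a,s=blob(i["side"].max(2)<d,(200,276));b,t=blob(i["top"].max(2)<d,(138,189));x,e=tri(a,b);print(d,a,s,b,t,x.round(1),e.round(1))
    a,s=blob(i["side"].max(2)<d,(364,172));b,t=blob(i["top"].max(2)<d,(425,207));print(tri(a,b)[0].round(1))
E
```

```text
55 [200.51843044 275.95124851] [182 262  38  28 841] [138.1903467  190.64717879] [ 115  171   54   41 1471] [588.4 270.2 165.3] 1.8
[ 547.8 -210.2  168.1]
65 [200.495338   275.98135198] [182 262  38  29 858] [141.11737629 192.36651323] [ 115  171   55   43 1738] [587.7 267.9 163.3] 4.4
[ 547.6 -210.3  168.2]
75 [200.50057013 275.96579247] [182 262  38  29 877] [141.53867557 192.51419032] [ 115  171   55   44 1797] [587.7 267.5 163. ] 4.7
[ 546.3 -209.5  169.7]
```

The beam reads level within measurement error and everything is upright, so I hand in.

```bash
python3 -c "
from bench import *
print(hand_in())"
```

```text
the job is handed in; nothing more can be done
None
```

I moved the grinder to the shelf and put the 320 g and 160 g weights on the right pan. The beam looks level within what the cameras can measure, and I handed the job in. The hand-in reports no verdict.

- **Grinder:** it stands upright on the shelf at about (467, -19) mm, roughly 150 mm from the right pan's centre.
- **Weighing:** with the grinder off, the tin's drop gave about 483 g. With 320 g on, about 160–165 g was still missing, though the two pans disagreed (138 g and 194 g). Both readings point to 480 g.
- **Final placing:** the 320 g weight is about 30 mm and the 160 g weight about 36 mm from the right pan's centre, on opposite sides.
- **Not moved:** the 100 g weight and the near riser tin measured within 0.2 mm of their starts. The other riser tin and the crock looked unmoved in the last picture.
- **Level check:** the right pan's floor came out at about 89 mm, against 90 mm when level, which is about 0.007 rad. Averaging both pans gave about 0.006 rad, within the 0.014 rad limit.
- **Weak check:** the left tin's lid read about 2.7 mm low, but the dark shape I measured had merged with its surroundings, so that reading is unreliable. The next closest combination of weights would be off by 60 g, about 0.03 rad.

The robot's clock read about 26 s of the 72 s allowed at the last check.

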